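Lock the instrument cover with its quarter-turn fastener

ROBOT

A 7-joint arm with a two-finger parallel gripper is mounted at the origin on the work surface. World frame = base frame: x ahead of the robot, y to its left, z up, the work surface at z = 0. Lengths are in mm, angles in rad, forces in N, time in s.
With the tool pointing down it reaches from about 425 to 875 mm from the base axis. Payload 9.9 kg.
Tool frame: the origin (TCP) lies at the very end of the fingers, on their centre line; the grasp point (between the pads) lies 19 mm behind it (manip.grip_point_offset is the distance from the TCP to the grasp point, in mm); z points along the fingers, x is the direction in which the jaws open and shut, and the axes are right-handed (so a half turn about z gives the same grasp; the last joint's range is limited). The gripper opens to 85 mm and grips with 20 to 120 N. Pads are 22 mm wide; open, the fingers measure 114 mm over their backs; the gripper's body (76 mm by 85 mm) begins 54 mm behind the grasp point. The pads swing forward as they close: fully open they stand 13 mm farther back than shut.
Start: joints at [-1.361, 0.576, 0.025, 1.437, -0.015, 1.129, -0.057], TCP at [195.467, 646.082, 231.289] pointing down, gripper open.
Joint ranges: [-2.76, 2.76], [-0.34, 2.15], [-1.52, 1.57], [0.19, 2.46], [-1.09, 4.23], [0.17, 1.99], [-2.82, 2.82]. Speed limits (rad/s): [2.22, 2.22, 3.01, 3.01, 3.14, 3.14, 3.14].

INTERFACE

Orientations are given as a 3x3 rotation matrix whose columns are the frame's x, y, z axes.
In Python, from rig import manip gives the robot as it stands.
- The arm moves only by the tool apply_moves, never from a script. Its argument "motion" is a list of rows, each an object of numbers: "grip": the closure, from -1 (fully open) to 1 (shut); "dx", "dy", "dz": the shift along the world's x, y, z in mm; "yaw": the turn about the world's z in rad. In form: [{"grip": .., "dx": .., "dy": .., "dz": .., "yaw": ..}, ...]. A call has 1 to 8 rows; each row is the pose to reach, as a shift and turn from the pose commanded when the call began; what a row does not reach only later rows make up. A row lasts 1/8 s, in which the tool goes at most 62.5 mm and 10.7 degrees, less where a joint would pass 70% of its speed; a pose out of reach is approached as far as the arm can. A call with a gripper value outside its range is refused whole. The fingers move at their own pace and stop on an object; the grip force is fixed at half the most. Time passes only in rows, so rows that repeat a pose let the fingers close. It gives the time, the measured TCP pose, the force and the opening at its end, in the units of the state.
- manip.state(): the state, without advancing time (a new reading comes with each control period).
- manip.capture(name): name is "side" or "top" or "wrist"; returns a dict with "pixels" (400x640x3 uint8, blue, green, red), "fx", "fy", "cx", "cy" (pixels), "rvec" (rotation vector, rad) and "tvec" (3), from world to camera coordinates, as OpenCV has them. Camera axes: x right, y down, z forward; pixel columns grow to the right and rows downward; lengths in mm; the calibration is good to about 2 mm. A picture is of the moment at which its call begins. There is no depth.
- manip.sign_off(): hands the job in, once; it reports no verdict.
The state is a dict: "t": time; "qpos": joint angles; "joint_velocities": joint speeds; "joint_efforts": joint torques, N m; "tcp_pos": TCP position; "tcp_rot": TCP orientation; "force": force on the tool from outside, world axes, zero at the start; "moment": the same for the moment, N m; "finger_gap": finger opening in mm.
Only numpy, scipy, OpenCV 4.12 (cv2) and the standard library are available. Lean on these libraries where they do the work, as an engineer would, in place of code of your own. Each camera call takes 0.05 s, during which the arm holds its last target. There are 200 camera calls.

TASK

The grey hinged cover on the instrument's black electronics housing stands sprung ajar. Set your fingertips in the slot of its round quarter-turn lock, press the cover down with them on the slot's floor, and turn the lock a quarter turn clockwise until the slot points at the white mark on the front edge and the cover stays shut by itself; then draw your fingers out. Do not grasp or lift anything, and leave the small things around and behind it standing where they are.

Things in the scene. Friction and masses are not known exactly. Their poses are not given: they have to be found in the camera images.
- housing: Black instrument electronics housing, fixed to the bench, 300 x 260 mm, about 110 mm high. Origin on the bench top; it spans x = -110 (its front, towards the robot) to +190 mm, y = -130 to +130 mm, z up. A grey cover closes the front 210 mm of its top; behind the hinge is a fixed rear deck 104 mm above the bench.
- cover (a joint): Angle of the grey hinged cover (rad): about 0.06 as found (sprung ajar, front edge 13 mm proud), 0 shut and locked, -0.015 pressed fully down on its gasket. Hinge line along the housing's y at housing x = +105 mm, height 104 mm. A spring lifts it: 8 to 11 N of downward push at the lock brings it fully down; let go unlocked, it rises again.
- cover_front (a point): Middle of the cover's front edge, on its top face, by the white mark; 216 mm in front of the hinge line, 108 mm above the bench when shut. The cover is a flat plate 4 mm thick.
- slot: Floor of the lock's finger slot; turns with the lock. The slot is straight, 28 mm wide, 14 mm deep, 80 mm long, open at both ends, right across the middle of the disc. Origin at the disc's centre on the slot's floor, 111 mm above the bench when the cover is shut; y along the slot, x across it, z up out of the disc.
- lock_top (a point): Centre of the lock at the level of its top face, 14 mm above the slot's floor. The lock is a flat round aluminium disc 80 mm across on the cover, on the housing's middle line, its axis 165 mm in front of the hinge line.
- lock (a joint): Lock angle (rad), growing clockwise seen from above: 0 open (slot parallel to the hinge line), 1.57 locked (slot points at the white mark), stop 1.65; 0 to 0.35 as found. A tongue below must pass under a keeper: unless the cover is pressed to within 2 mm of shut it jams near 0.9 rad. Turning takes about 0.1 N m, a little more at the keeper; it stays where left.
- lens_tube: Bystander, loose: black lens tube standing upright, 38 mm across, 60 mm high, in front of the housing. Origin at the middle of its underside.
- post_base: Bystander, loose: steel optical post, 13 mm thick, on a round foot 44 mm across, 68 mm high, beside the housing. Origin at the middle of its underside.
- vial: Bystander, loose: amber glass vial with white cap, 28 mm across, 55 mm high, beside the housing. Origin at the middle of its underside.
- driver: Bystander, loose: screwdriver 150 mm long, lying, in front of the housing. Origin at the middle of its underside (handle towards its -x).
- beaker: Bystander, loose: small glass beaker 60 mm across, 60 mm high, beside the housing. Origin at the middle of its underside.
- slide_box: Bystander, loose: white plastic slide box 35 x 85 x 30 mm, on the housing's rear deck. Origin at the middle of its underside.
- lens_cap: Bystander, loose: black round lens cap 40 mm across, 12 mm thick, on the housing's rear deck. Origin at the middle of its underside.

How it is judged (in metres and radians):
On the way, in this order (a step that is already met when the one before it is completed fails the run):
1. the cover is pressed down by the fingers on the slot's floor while the lock is not yet locked (contact force between the fingers and slot above 1 N and value of joint cover below 0.02 rad and value of joint lock below 1.3 rad), for 0.05 s.
2. the lock is turned to locked with the cover down (value of joint lock above 1.35 rad and value of joint cover below 0.015 rad), for 0.1 s.
At the end, for the whole second after the job is handed in: the lock stands within about 12 degrees of the full quarter turn (joint above 1.35 rad), and the cover, with nothing pressing it, stays shut at rest (joint between -0.012 and 0.015 rad) (all of step 2 and value of joint cover above -0.012 rad and angular speed of slot below 0.1 rad/s); the robot touches nothing.
It fails at once if the cover is lifted (above 0.15 rad) (value of joint cover above 0.15 rad).
It fails at once if a bystander is lifted, carried or pushed more than 20 mm (distance of any of lens_tube, post_base, vial, driver, beaker, slide_box, lens_cap from where it was at the start of the episode above 0.02 m).
It fails at once if a standing bystander is tipped over (angle between any of lens_tube, post_base, vial, beaker, slide_box, lens_cap's own z axis and vertical above 0.5 rad).
It also fails if it takes over 40 s, if anything falls off the work surface, if the arm or the gripper's body presses on something with over 40 N, if the wrist force passes 120 N, or if a joint passes its speed limit or range.

## Working session

There is one attempt and no reset: what is moved stays moved. The work goes in short steps, Python scripts to look and compute and a tool call to move; the robot and the scene stay as the last step left them, time stands still between calls to the robot, and variables do not carry over. Pictures are saved under pics/ and viewed, about 8 in all and at most 12, crops included, and the job is handed in when it is done.

Besides the shell and the picture viewer there is one more tool, called after "Emit:" by a JSON object that holds its "name" and its "arguments". apply_moves: Moves the arm, as the interface text tells. Its arguments: {"type":"object","properties":{"motion":{"type":"array"}},"required":["motion"]}

```bash
mkdir -p pics; cat > h.py <<'E'
import numpy as np, cv2
from rig import manip
def cap(n,f=None):
    c=manip.capture(n)
    if f: cv2.imwrite(f'pics/{f}.png',c['pixels'])
    return c
def ray(c,u,v):
    R=cv2.Rodrigues(np.array(c['rvec'],float))[0];t=np.array(c['tvec'],float).ravel()
    d=R.T@np.array([(u-c['cx'])/c['fx'],(v-c['cy'])/c['fy'],1]);return -R.T@t,d
def onz(c,u,v,z):
    o,d=ray(c,u,v);return o+d*(z-o[2])/d[2]
def proj(c,p):
    R=cv2.Rodrigues(np.array(c['rvec'],float))[0];q=R@np.array(p,float)+np.array(c['tvec'],float).ravel()
    return np.array([c['fx']*q[0]/q[2]+c['cx'],c['fy']*q[1]/q[2]+c['cy']])
E
python3 - <<'E'
from h import *
import pickle
T=cap('top','top0');S=cap('side','side0');pickle.dump((T,S),open('c0.pkl','wb'))
for c in(T,S):print(ray(c,320,200),c['fx'])
s=manip.state();print(s['t'],s['tcp_rot'],s['force'],s['finger_gap'])
E
```

```text
(array([ 430.09087695,   79.83196284, 1139.34512964]), array([ 0.13108517,  0.00304753, -0.99151236])) 464.1662156601608
(array([473.26012684, 763.31769271, 778.3077522 ]), array([ 0.11448806, -0.71131469, -0.69371352])) 475.08160789335267
0.1 [[ 2.89558417e-01  9.57160272e-01 -3.69683518e-04]
 [ 9.57159255e-01 -2.89558649e-01 -1.39658849e-03]
 [-1.44380408e-03  5.05479536e-05 -9.99998956e-01]] [ 0.30385277  0.30019075 -0.62522626] 85.366634843272
```

View pics/top0.png

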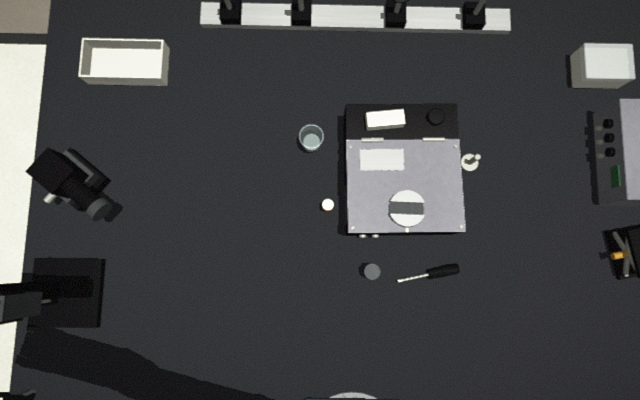

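View pics/side0.png

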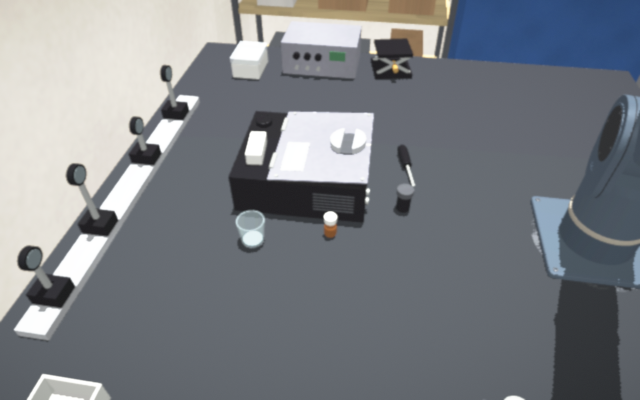

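The top view shows the lock disc at about (407,209), with its dark slot running nearly left-right. The white mark is at (407,230) and the cover corners are near (347,140), (460,138), (466,232) and (347,234). The side view agrees, with the disc at (348,141). Next I'll measure the disc and slot in the top image.

```bash
python3 - <<'E'
from h import *
import pickle
T,S=pickle.load(open('c0.pkl','rb'))
im=T['pixels'];g=cv2.cvtColor(im,cv2.COLOR_BGR2GRAY)
print(g[209,380:435]);print(g[185:236,407]);
r=im[100:245,335:475];cv2.imwrite('pics/crop.png',cv2.resize(r,None,fx=5,fy=4,interpolation=cv2.INTER_CUBIC) if 0 else cv2.resize(r,None,fx=4,fy=4,interpolation=cv2.INTER_CUBIC))
m=(g>195).astype(np.uint8);m[:185]=0;m[:,:380]=0;m[:,440:]=0;m[228:]=0
pts=cv2.findNonZero(m);h=cv2.convexHull(pts);(cx,cy),ax,a=cv2.fitEllipse(h);print('disc',cx,cy,ax,a,onz(T,cx,cy,135))
# cover grey mask
c=((g>90)).astype(np.uint8);c[:136]=0;c[240:]=0;c[:,:340]=0;c[:,468:]=0
n,l,st,_=cv2.connectedComponentsWithStats(c);k=1+st[1:,4].argmax()
hh=cv2.convexHull(cv2.findNonZero((l==k).astype(np.uint8)));q=cv2.approxPolyDP(hh,5,True)[:,0]
for p in q: print(p,onz(T,*p,115).round(1))
print(onz(T,407,230,121))
E
```

```text
[173 174 178 175 177 167 172 170 133  91  99 103  98  98  99  99  98 100
 102  98  99 100 101  98 102  97 100  97  95  99  97 101 101 102 100  98
  96  99  98 102  99  96  97 117 150 165 168 166 169 166 165 165 167 167
 168]
[169 170 167 168 177 220 237 237 236 237 236 238 237 237 239 238 218 112
  90  98  96  98  95  99  97  95  98  91 112 183 243 242 242 241 241 242
 241 242 242 243 238 181 173 242 252 254 254 142  24  17  39]
disc 407.15142822265625 207.70281982421875 (35.692649841308594, 36.929603576660156) 117.10537719726562 [ 549.35157779 -107.59752224  135.        ]
[459 139] [ 711.3 -230.9  115. ]
[467 154] [ 676.7 -248.3  115. ]
[465 231] [ 502.1 -239.4  115. ]
[348 232] [495.4  19.9 115. ]
[347 139] [706.2  24.3 115. ]
[ 501.65817753 -109.48766896  121.        ]
```

View pics/crop.png

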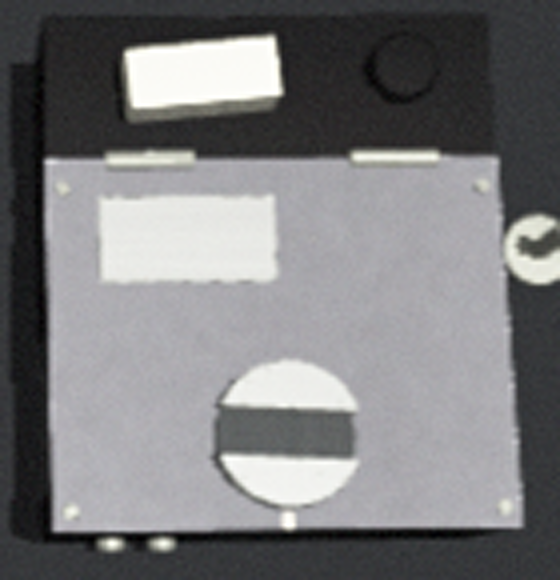

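The lock centre is about (549,-108), the housing yaw about 0.03 and the slot direction about -0.03, which puts the lock at about 0.06 rad. I'll move above it with the fingers half closed.

Emit:
{"name": "apply_moves", "arguments": {"motion": [{"grip":0.1,"dx":50,"dy":-30,"dz":20,"yaw":0.1},{"grip":0.1,"dx":100,"dy":-60,"dz":30,"yaw":0.26},{"grip":0.1,"dx":150,"dy":-100,"dz":30,"yaw":0.26},{"grip":0.1,"dx":190,"dy":-150,"dz":30,"yaw":0.26},{"grip":0.1,"dx":220,"dy":-200,"dz":30,"yaw":0.26},{"grip":0.1,"dx":250,"dy":-250,"dz":30,"yaw":0.26},{"grip":0.1,"dx":280,"dy":-300,"dz":30,"yaw":0.26},{"grip":0.1,"dx":300,"dy":-350,"dz":30,"yaw":0.26}]}}

```text
t: 1.1
tcp_pos: [496.5, 293.9, 260.9]
tcp_rot: [[0.035, 0.999, -0.0], [0.999, -0.035, -0.001], [-0.001, -0.0, -1.0]]
force: [1.1, 0.2, 0.4]
finger_gap: 38.1
```

Emit:
{"name": "apply_moves", "arguments": {"motion": [{"grip":0.1,"dx":15,"dy":-55,"dz":0,"yaw":0},{"grip":0.1,"dx":25,"dy":-110,"dz":0,"yaw":0},{"grip":0.1,"dx":35,"dy":-165,"dz":0,"yaw":0},{"grip":0.1,"dx":45,"dy":-220,"dz":0,"yaw":0},{"grip":0.1,"dx":50,"dy":-275,"dz":0,"yaw":0},{"grip":0.1,"dx":54,"dy":-330,"dz":-10,"yaw":0},{"grip":0.1,"dx":54,"dy":-380,"dz":-20,"yaw":0},{"grip":0.1,"dx":54,"dy":-404,"dz":-30,"yaw":0}]}}

```text
t: 2.1
tcp_pos: [548.7, -111.5, 230.8]
tcp_rot: [[0.038, 0.999, -0.001], [0.999, -0.038, -0.001], [-0.001, -0.001, -1.0]]
force: [0.8, -0.4, 0.4]
finger_gap: 38.4
```

```bash
python3 - <<'E'
from h import *
import pickle
W=cap('wrist','w1');pickle.dump(W,open('w1.pkl','wb'))
s=manip.state();print(s['t'],s['tcp_pos'],np.round(s['tcp_rot'],3),s['force'],s['finger_gap'],s['qpos'])
print(proj(W,s['tcp_pos']), proj(W,[549,-108,135]))
E
```

```text
2.15 [ 547.97312078 -113.96613229  229.49915573] [[ 0.04   0.999 -0.002]
 [ 0.999 -0.04  -0.002]
 [-0.003 -0.002 -1.   ]] [-1.29568635 -1.95743301 -0.25262077] 38.49184650087501 [ 0.04554911  0.40837087  0.10749523  1.75112797 -0.04772614  0.98682149
  1.70167142]
[318.00664259 250.58943693] [327.46673325 196.99497802]
```

View pics/w1.png

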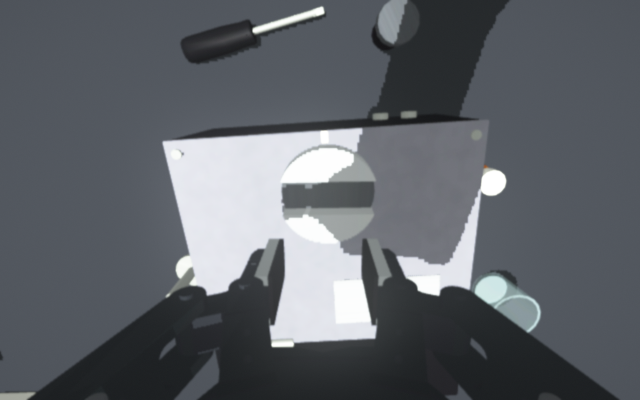

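The wrist view shows the disc at about (328,195), with the slot from (283,194) to (375,194), nearly parallel to the jaw axis. The prediction for (549,-108) fits. I'll let the arm settle and then refine.

Emit:
{"name": "apply_moves", "arguments": {"motion": [{"grip":0.1,"dx":0,"dy":0,"dz":-40,"yaw":0},{"grip":0.1,"dx":0,"dy":0,"dz":-40,"yaw":0},{"grip":0.1,"dx":0,"dy":0,"dz":-40,"yaw":0}]}}

```text
t: 2.52
tcp_pos: [549.8, -107.6, 192.1]
tcp_rot: [[0.033, 0.999, 0.0], [0.999, -0.033, -0.0], [-0.0, 0.0, -1.0]]
force: [-0.6, -0.1, -0.2]
finger_gap: 38.8
```

```bash
python3 - <<'E'
from h import *
import pickle
W=cap('wrist','w2');pickle.dump(W,open('w2.pkl','wb'))
s=manip.state();print(s['t'],s['tcp_pos'],np.round(s['tcp_rot'],3),s['force'],s['finger_gap'])
print(proj(W,[549,-108,135]),proj(W,[549,-68,135]),proj(W,s['tcp_pos']))
E
```

```text
2.575 [ 550.14424418 -107.70571153  192.51062378] [[ 0.033  0.999  0.001]
 [ 0.999 -0.033 -0.   ]
 [-0.     0.001 -1.   ]] [-0.44505488 -0.67790582 -0.38618188] 38.400167120598795
[322.40889984 212.48189028] [381.38908776 210.6028072 ] [322.86977192 253.85321262]
```

View pics/w2.png

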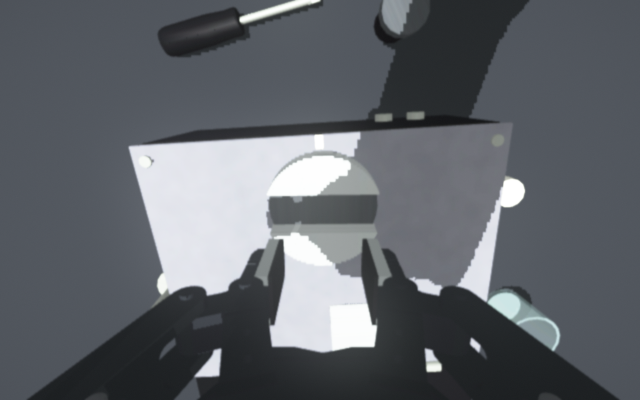

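The disc is centred at about (323,208). The slot's front rim is at row ~195, the floor's rear edge at ~224 and the rear rim at ~237. I'll compute the centre from these.

```bash
python3 - <<'E'
from h import *
import pickle
W=pickle.load(open('w2.pkl','rb'));g=cv2.cvtColor(W['pixels'],cv2.COLOR_BGR2GRAY).astype(int)
print('cam',ray(W,320,200)[0])
for u in (285,310,340,360):
    print(u,list(enumerate(g[190:242,u],190)) if u==340 else '')
    d=np.abs(np.diff(g[188:242,u]));e=[i for i in range(1,len(d)-1) if d[i]>12 and d[i]>=d[i-1] and d[i]>d[i+1]];
    for i in e:
        v=188+i+.5;print('  ',v,d[i],'z135',onz(W,u,v,135)[:2].round(1),'z121',onz(W,u,v,121)[:2].round(1))
print(onz(W,268,208,135),onz(W,379,208,135))
d=np.abs(np.diff(g[208,255:400]));print([(255+i,d[i]) for i in range(len(d)) if d[i]>15])
E
```

```text
cam [ 475.35825605 -105.10926676  335.86908486]
285 
   195.5 91 z135 [ 536.1 -132.6] z121 [ 540.3 -134.5]
   223.5 27 z135 [ 556.2 -134. ] z121 [ 561.8 -136. ]
   235.5 49 z135 [ 565.1 -134.6] z121 [ 571.4 -136.6]
310 
   195.5 77 z135 [ 536.7 -115.9] z121 [ 540.9 -116.6]
   223.5 29 z135 [ 556.8 -116.8] z121 [ 562.4 -117.6]
340 [(190, np.int64(163)), (191, np.int64(163)), (192, np.int64(163)), (193, np.int64(158)), (194, np.int64(139)), (195, np.int64(109)), (196, np.int64(91)), (197, np.int64(87)), (198, np.int64(87)), (199, np.int64(86)), (200, np.int64(86)), (201, np.int64(85)), (202, np.int64(85)), (203, np.int64(85)), (204, np.int64(84)), (205, np.int64(85)), (206, np.int64(85)), (207, np.int64(84)), (208, np.int64(84)), (209, np.int64(84)), (210, np.int64(83)), (211, np.int64(83)), (212, np.int64(83)), (213, np.int64(83)), (214, np.int64(83)), (215, np.int64(83)), (216, np.int64(82)), (217, np.int64(82)), (218, np.int64(83)), (219, np.int64(82)), (220, np.int64(82)), (221, np.int64(81)), (222, np.int64(85)), (223, np.int64(99)), (224, np.int64(127)), (225, np.int64(145)), (226, np.int64(149)), (227, np.int64(146)), (228, np.int64(147)), (229, np.int64(149)), (230, np.int64(149)), (231, np.int64(149)), (232, np.int64(152)), (233, np.int64(157)), (234, np.int64(160)), (235, np.int64(160)), (236, np.int64(161)), (237, np.int64(160)), (238, np.int64(160)), (239, np.int64(160)), (240, np.int64(160)), (241, np.int64(161))]
   194.5 30 z135 [536.6 -95.8] z121 [540.9 -95.2]
   223.5 28 z135 [557.4 -96.2] z121 [563.2 -95.6]
360 
   194.5 32 z135 [537.1 -82.5] z121 [541.4 -80.9]
   223.5 29 z135 [557.9 -82.5] z121 [563.7 -80.9]
[ 544.53214631 -144.66531519  135.        ] [547.07497944 -69.65158502 135.        ]
[(267, np.int64(50)), (268, np.int64(50)), (269, np.int64(19)), (376, np.int64(19))]
```

The slot centre comes out at about (550,-107.5), direction ≈ 0.03, and the TCP is already there. I'll descend with force checks.

Emit:
{"name": "apply_moves", "arguments": {"motion": [{"grip":0.1,"dx":0,"dy":0,"dz":-25,"yaw":0},{"grip":0.1,"dx":0,"dy":0,"dz":-45,"yaw":0},{"grip":0.1,"dx":0,"dy":0,"dz":-58,"yaw":0},{"grip":0.1,"dx":0,"dy":0,"dz":-65,"yaw":0},{"grip":0.1,"dx":0,"dy":0,"dz":-65,"yaw":0}]}}

```text
t: 3.2
tcp_pos: [549.6, -107.9, 126.5]
tcp_rot: [[0.034, 0.999, 0.0], [0.999, -0.034, -0.0], [-0.0, 0.0, -1.0]]
force: [-0.2, -0.4, 0.6]
finger_gap: 38.5
```

```bash
python3 - <<'E'
from h import *
W=cap('wrist','w3')
s=manip.state();print(s['t'],s['tcp_pos'],s['force'],s['moment'],s['finger_gap'])
E
```

```text
3.25 [ 549.78737781 -107.95603513  126.75772658] [-0.0562414   0.4006099   0.44989883] [ 0.0010624  -0.05320649  0.00964444] 38.92327722873756
```

View pics/w3.png

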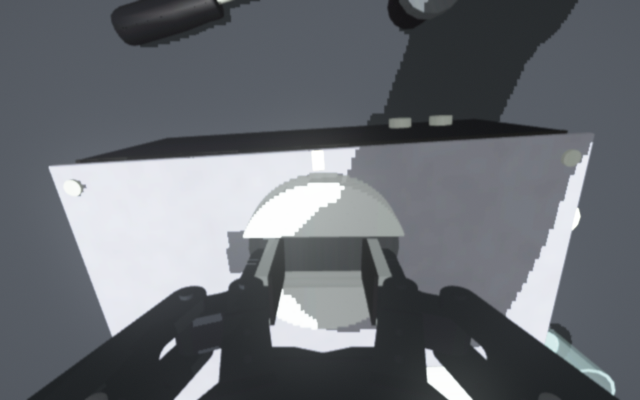

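The fingertips (around (275,240) and (370,240)) are entering the slot, between its front rim at row 237 and its rear edge at about 270. There's no contact force yet, so I'll continue down gently.

Emit:
{"name": "apply_moves", "arguments": {"motion": [{"grip":0.1,"dx":0,"dy":0,"dz":-5,"yaw":0},{"grip":0.1,"dx":0,"dy":0,"dz":-9,"yaw":0},{"grip":0.1,"dx":0,"dy":0,"dz":-12,"yaw":0},{"grip":0.1,"dx":0,"dy":0,"dz":-12,"yaw":0}]}}

```text
t: 3.75
tcp_pos: [549.4, -108.0, 114.2]
tcp_rot: [[0.034, 0.999, -0.0], [0.999, -0.034, -0.0], [-0.0, -0.0, -1.0]]
force: [-1.0, -0.1, 3.6]
finger_gap: 38.4
```

Emit:
{"name": "apply_moves", "arguments": {"motion": [{"grip":0.1,"dx":0,"dy":0,"dz":-4,"yaw":0},{"grip":0.1,"dx":0,"dy":0,"dz":-7,"yaw":0},{"grip":0.1,"dx":0,"dy":0,"dz":-7,"yaw":0}]}}

```text
t: 4.12
tcp_pos: [549.2, -108.0, 107.7]
tcp_rot: [[0.034, 0.999, -0.0], [0.999, -0.034, 0.0], [-0.0, -0.0, -1.0]]
force: [-3.0, -0.8, 9.6]
finger_gap: 38.3
```

Emit:
{"name": "apply_moves", "arguments": {"motion": [{"grip":0.1,"dx":0,"dy":0,"dz":-3,"yaw":0},{"grip":0.1,"dx":0,"dy":0,"dz":-3,"yaw":0}]}}

```text
t: 4.38
tcp_pos: [549.3, -108.1, 107.1]
tcp_rot: [[0.034, 0.999, 0.001], [0.999, -0.034, 0.0], [0.0, 0.001, -1.0]]
force: [-11.9, 1.9, 36.8]
finger_gap: 38.5
```

Emit:
{"name": "apply_moves", "arguments": {"motion": [{"grip":0.1,"dx":0,"dy":0,"dz":-2,"yaw":0},{"grip":0.1,"dx":0,"dy":0,"dz":-2,"yaw":0}]}}

```text
t: 4.62
tcp_pos: [549.3, -108.1, 106.8]
tcp_rot: [[0.034, 0.999, 0.002], [0.999, -0.034, 0.0], [0.0, 0.002, -1.0]]
force: [-18.3, 3.0, 58.0]
finger_gap: 38.8
```

The cover is at its gasket stop. I'll ease back to about 15 N and start turning clockwise (negative yaw).

Emit:
{"name": "apply_moves", "arguments": {"motion": [{"grip":0.1,"dx":0,"dy":0,"dz":4.5,"yaw":0},{"grip":0.1,"dx":0,"dy":0,"dz":4.5,"yaw":-0.1},{"grip":0.1,"dx":0,"dy":0,"dz":4.5,"yaw":-0.2},{"grip":0.1,"dx":0,"dy":0,"dz":4.5,"yaw":-0.3},{"grip":0.1,"dx":0,"dy":0,"dz":4.5,"yaw":-0.4}]}}

```text
t: 5.25
tcp_pos: [549.1, -108.3, 107.5]
tcp_rot: [[0.424, 0.906, -0.0], [0.906, -0.424, -0.0], [-0.0, 0.0, -1.0]]
force: [-4.7, -0.4, 11.2]
finger_gap: 38.7
```

```bash
python3 - <<'E'
from h import *
W=cap('wrist','w4')
s=manip.state();print(s['t'],s['tcp_pos'],s['tcp_rot'][:2],s['force'],s['moment'],s['finger_gap'])
E
```

```text
5.3 [ 549.18645971 -108.23229028  107.47921129] [[ 4.28166118e-01  9.03700047e-01  1.64285497e-05]
 [ 9.03700044e-01 -4.28166114e-01 -9.86801618e-05]] [-3.88523901 -1.86734538 11.81781017] [-0.03211992  0.72894624  0.05198492] 38.315585059997964
```

View pics/w4.png

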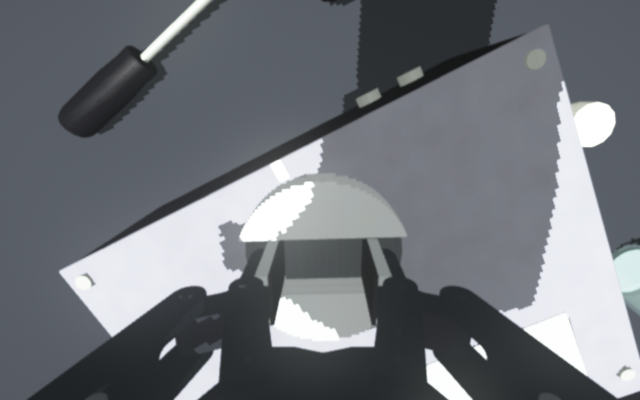

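The slot is turning with the fingers (its rim is still horizontal at row 238) and the cover is down. I'll press slightly more and continue.

Emit:
{"name": "apply_moves", "arguments": {"motion": [{"grip":0.1,"dx":0,"dy":0,"dz":-1,"yaw":-0.1},{"grip":0.1,"dx":0,"dy":0,"dz":-1,"yaw":-0.2},{"grip":0.1,"dx":0,"dy":0,"dz":-1,"yaw":-0.3},{"grip":0.1,"dx":0,"dy":0,"dz":-1,"yaw":-0.4},{"grip":0.1,"dx":0,"dy":0,"dz":-1,"yaw":-0.5},{"grip":0.1,"dx":0,"dy":0,"dz":-1,"yaw":-0.6}]}}

```text
t: 6.05
tcp_pos: [548.9, -108.5, 107.4]
tcp_rot: [[0.861, 0.508, 0.0], [0.508, -0.861, 0.0], [0.0, -0.0, -1.0]]
force: [-9.8, -1.0, 22.1]
finger_gap: 38.8
```

Emit:
{"name": "apply_moves", "arguments": {"motion": [{"grip":0.1,"dx":0,"dy":0,"dz":0,"yaw":-0.1},{"grip":0.1,"dx":0,"dy":0,"dz":0,"yaw":-0.2},{"grip":0.1,"dx":0,"dy":0,"dz":0,"yaw":-0.3},{"grip":0.1,"dx":0,"dy":0,"dz":0,"yaw":-0.4},{"grip":0.1,"dx":0,"dy":0,"dz":0,"yaw":-0.5},{"grip":0.1,"dx":0,"dy":0,"dz":0,"yaw":-0.55},{"grip":0.1,"dx":0,"dy":0,"dz":0,"yaw":-0.55}]}}

```text
t: 6.92
tcp_pos: [548.4, -108.2, 107.3]
tcp_rot: [[1.0, -0.014, -0.001], [-0.014, -1.0, 0.001], [-0.001, -0.001, -1.0]]
force: [-11.5, 0.3, 25.1]
finger_gap: 38.6
```

```bash
python3 - <<'E'
from h import *
W=cap('wrist','w5')
s=manip.state();print(s['t'],s['tcp_pos'],s['tcp_rot'][:2],s['force'],s['moment'],s['finger_gap'])
E
```

```text
6.975 [ 548.40093165 -108.26634133  107.32157627] [[ 9.99903669e-01 -1.38674856e-02 -5.87746511e-04]
 [-1.38669939e-02 -9.99903502e-01  8.32590604e-04]] [-11.68788219   0.84459429  25.53049773] [0.33079033 1.87165436 0.06638028] 38.490661669471216
```

View pics/w5.png

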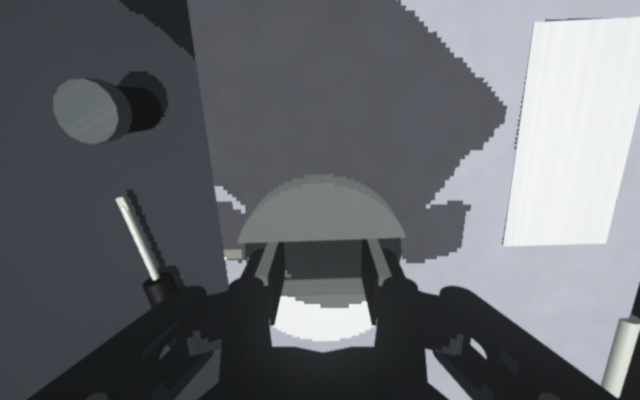

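The slot now points at the front mark (slot at rows 238–280, mark at left (232,254)), lagging the tool by about 0.03 rad. I'll nudge a little further, relax and lift out.

Emit:
{"name": "apply_moves", "arguments": {"motion": [{"grip":0.1,"dx":0,"dy":0,"dz":0,"yaw":-0.04},{"grip":0.1,"dx":0,"dy":0,"dz":0,"yaw":-0.04},{"grip":0.1,"dx":0,"dy":0,"dz":2,"yaw":-0.01},{"grip":0.1,"dx":0,"dy":0,"dz":5,"yaw":0},{"grip":0.1,"dx":0,"dy":0,"dz":10,"yaw":0},{"grip":0.1,"dx":0,"dy":0,"dz":20,"yaw":0},{"grip":0.1,"dx":0,"dy":0,"dz":40,"yaw":0},{"grip":0.1,"dx":0,"dy":0,"dz":80,"yaw":0}]}}

```text
t: 7.98
tcp_pos: [548.8, -107.5, 185.9]
tcp_rot: [[1.0, -0.013, -0.003], [-0.013, -1.0, 0.0], [-0.003, -0.0, -1.0]]
force: [0.7, -0.9, 0.4]
finger_gap: 38.3
```

Emit:
{"name": "apply_moves", "arguments": {"motion": [{"grip":0.1,"dx":0,"dy":0,"dz":40,"yaw":0},{"grip":0.1,"dx":0,"dy":0,"dz":40,"yaw":0},{"grip":0.1,"dx":0,"dy":0,"dz":40,"yaw":0}]}}

```text
t: 8.35
tcp_pos: [549.3, -107.5, 225.6]
tcp_rot: [[1.0, -0.013, -0.0], [-0.013, -1.0, 0.0], [-0.0, -0.0, -1.0]]
force: [-0.2, -0.3, -0.4]
finger_gap: 38.5
```

```bash
python3 - <<'E'
from h import *
W=cap('wrist','w6');S=cap('side')
cv2.imwrite('pics/s6.png',cv2.resize(S['pixels'][100:260,220:420],None,fx=3.5,fy=3.5,interpolation=cv2.INTER_CUBIC))
s=manip.state();print(s['t'],s['tcp_pos'],s['tcp_rot'][:2],s['force'])
E
```

```text
8.45 [ 548.91268359 -107.54553694  224.87509232] [[ 9.99915482e-01 -1.28817705e-02 -1.75770168e-03]
 [-1.28812426e-02 -9.99916985e-01  3.11343695e-04]] [-0.74492533 -0.10451309 -0.40972617]
```

View pics/w6.png

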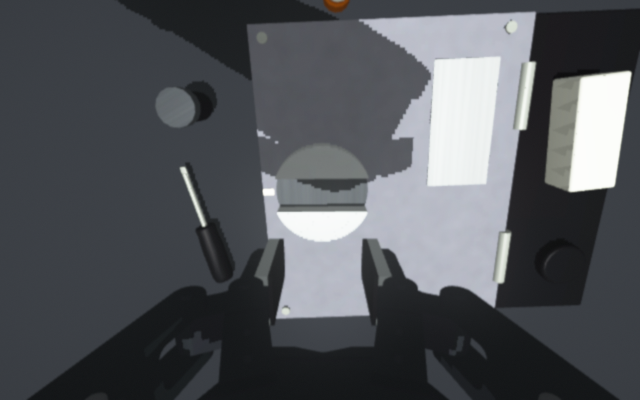

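View pics/s6.png

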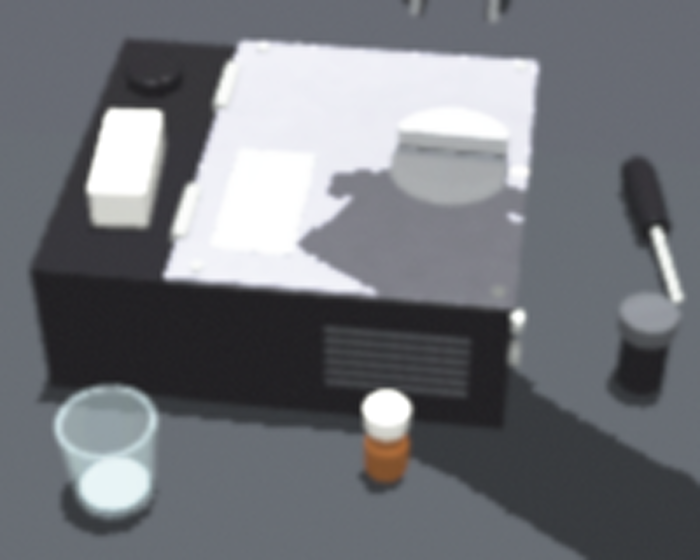

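The wrist view shows the slot in line with the white mark at (268,192). The side view shows the cover flush, and the bystanders standing where they were. I'll hand in.

```bash
python3 -c "
from rig import manip
print(manip.sign_off())"
```

```text
the job is handed in; nothing more can be done
None
```

The cover is shut and locked, and the job is handed in at about 8.5 s on the robot's clock.

- **Press:** I set the half-open fingertips in the slot and pressed the cover down to its gasket. The force peaked at about 58 N there, so I eased back to about 11 N before turning.
- **Turn:** I turned the lock clockwise at 11–25 N of push, using about 1.55 rad of tool yaw plus a 0.04 rad nudge, then drew the fingers straight up out of the slot.
- **Last checks:** The last wrist image shows the slot in line with the white mark. The last side image shows the cover flush with nothing pressing it, and the bystanders in view still standing where they were. The tool force was back near zero, with the fingers about 115 mm above the slot's floor.

I judged the lock and cover positions by eye from the images and did not measure either angle at the end. No check failed or disagreed.

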